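Load a denture flask into the bench press and clamp it down

TASK

Slide the brass denture flask along the bench into the corner of the blue bench press, its long side flush against the back fence and its end flush against the side stop. Then swing the red-tipped lever down over it and press until its spring foot is squeezed fully home on the flask, firmly but without forcing it (the plaster inside cracks), and let go so that it stays clamped. Leave the plaster cast, the jar and the mug where they stand.

Things in the scene. Friction and masses are not known exactly. Their poses are not given: they have to be found in the camera images.
- flask: Closed brass block, 88 (its x) by 110 (its y) by 60 mm high, 0.5 to 1 kg, too wide to grasp; it stands on the bench at the open left end of the press and slides on the bench. Origin: centre of its underside, z up. Turned by half a turn it is the same.
- home (a point): Point on the bench (on a flat steel sheet with no step) under the press foot: where the flask's origin is when the flask is home, its x and y along this frame's. Axes: x towards the press column, y to the left along the back fence, z up. The blue column with the lever hinge behind it is 60 mm wide, from x = 70 to 130 mm, up to 125 mm high.
- fence (a point): Middle of the foot of the back fence's front face: an aluminium bar 275 mm long (along y), 20 mm thick, 25 mm high. This face is at x = +44 mm of home and runs from y = -70 to +205 mm. Axes as home's.
- stop (a point): Middle of the foot of the side stop's left face: an aluminium bar 74 mm long (along x), 20 mm thick, 25 mm high. This face is at y = -55 mm of home and runs from x = -30 to +44 mm. Axes as home's.
- lever: Steel lever, 18 mm wide, 16 mm thick. Origin on its hinge axis, at x = 100, z = 105 mm of home; it runs along its own -x. Level, its axes are home's; raised, it is turned about +y. It starts 1.25 to 1.5 rad up (nearly upright) and goes from 1.55 to -0.2. The stiff hinge (1.4 N m of friction) keeps it where it is left.
- foot_mount (a point): Point in the lever's underside, 100 mm from the hinge, below which the black rubber foot (ball 28 mm across) hangs on a spring: 8 mm travel, 3 N at first, 9 N fully squeezed, then solid. Its screw is set differently every time: with the flask home the foot first touches it 0 to 0.08 rad above level and is squeezed home 0.08 rad lower, so feel for the end. Axes as the lever's.
- lever_grip (a point): Middle of the upper face of the red grip at the lever's end (45 mm long, 26 mm wide, 24 mm thick), 192.5 mm from the hinge axis along the lever's -x and 12 mm above its centre line; axes as the lever's.
- cast: Bystander: plaster dental cast, 55 x 60 x 28 mm, origin under its centre.
- jar: Bystander: small white-capped jar, 48 mm across, 50 mm high, origin under its centre; it stands behind the back fence.
- mug: Bystander: white mug, 80 mm across, 75 mm high, origin under its centre.
Mind the look-alikes: they are no part of the job. Leave any pink or turquoise look-alike of the flask alone.

How it is judged:
On the way, in this order (a step that is already met when the one before it is completed fails the run):
1. the flask is home in the corner of the press, lever not yet clamped on it (x of flask in the frame of home between -0.005 and 0.005 m and y of flask in the frame of home between -0.005 and 0.005 m and angle between the x axis of flask and the x axis of home, either way round below 0.06 rad and height (world z) of flask below 0.005 m and angle between flask's own z axis and vertical below 0.05 rad and contact force between lever and flask below 0.5 N), for 0.2 s.
2. the lever's foot is squeezed home on the flask (contact force between lever and flask above 7.5 N), for 0.2 s.
At the end, for the whole second after the job is handed in: The flask stands flat within 5 mm of home in x and y and square to the fence within 0.06 rad, at rest, and the released lever stays down, its foot still pressing on the flask with more than 7.5 N (spring at least about three quarters squeezed) (x of flask in the frame of home between -0.005 and 0.005 m and y of flask in the frame of home between -0.005 and 0.005 m and angle between the x axis of flask and the x axis of home, either way round below 0.06 rad and height (world z) of flask below 0.005 m and angle between flask's own z axis and vertical below 0.05 rad and contact force between lever and flask above 7.5 N and linear speed of flask below 0.01 m/s and angular speed of lever below 0.05 rad/s); the robot touches nothing.
It fails at once if the lever is forced: more than 60 N on the flask (contact force between lever and flask above 60 N).
It fails at once if the cast is pushed more than 20 mm or tipped (distance of cast from where it was at the start of the episode above 0.02 m or angle between cast's own z axis and vertical above 0.4 rad).
It fails at once if the jar is pushed more than 20 mm or tipped (distance of jar from where it was at the start of the episode above 0.02 m or angle between jar's own z axis and vertical above 0.4 rad).
It fails at once if the mug is pushed more than 20 mm or tipped (distance of mug from where it was at the start of the episode above 0.02 m or angle between mug's own z axis and vertical above 0.4 rad).
It also fails if it takes over 72 s, if anything falls off the work surface, if the arm or the gripper's body presses on something with over 40 N, if the wrist force passes 120 N, or if a joint passes its speed limit or range.

ROBOT

A 7-joint arm with a two-finger parallel gripper is mounted at the origin on the work surface. World frame = base frame: x ahead of the robot, y to its left, z up, the work surface at z = 0. Lengths are in m, angles in rad, forces in N, time in s.
With the tool pointing down it reaches from about 0.4 to 0.85 m from the base axis. Payload 10.4 kg.
Tool frame: the origin (TCP) lies at the very end of the fingers, on their centre line; the grasp point (between the pads) lies 19 mm behind it (manip.tcp_to_grasp is the distance from the TCP to the grasp point, in m); x points along the fingers, y is the direction in which the jaws open and shut, and the axes are right-handed (so a half turn about x gives the same grasp; the last joint's range is limited). The gripper opens to 85 mm and grips with 20 to 120 N. Pads are 22 mm wide; open, the fingers measure 114 mm over their backs; the gripper's body (76 mm by 85 mm) begins 54 mm behind the grasp point. The pads swing forward as they close: fully open they stand 13 mm farther back than shut.
Start: joints at [1.211, 0.332, -0.065, 1.46, 0.022, 1.35, -0.088], TCP at [0.207, -0.59, 0.231] pointing down, gripper open.
Joint ranges: [-2.6, 2.6], [-0.5, 2.12], [-1.47, 1.34], [0.16, 2.42], [-1.27, 4.41], [0.06, 2.06], [-2.6, 2.6]. Speed limits (rad/s): [2.22, 2.22, 2.79, 2.79, 3.14, 3.14, 3.14].

INTERFACE

Orientations are given as a unit quaternion [x, y, z, w].
In Python, from workcell import manip, cams, hand_in gives the robot as it stands.
- The arm moves only by the shell command python3 -m handwheel 'ROWS' [FORCE]. ROWS is text: rows parted by semicolons, each of 7 numbers parted by spaces: the shift along the tool's x, y, z in mm, then the turn, a rotation vector about the tool's x, y, z in rad, then the finger opening in mm, from 0 to 85.4. A call has 1 to 8 rows; each row shifts and turns the commanded pose from where the row before left it, along the tool's axes as they then stand; what a row does not reach is not made up. A row lasts 1/10 s, in which the tool goes at most 50 mm and 8.59 degrees, less where a joint would pass 70% of its speed; a pose out of reach is approached as far as the arm can. A call with a gripper value outside its range is refused whole. The fingers move at their own pace and stop on an object; FORCE is the grip in N (left out, the last holds). Time passes only in rows, so rows that do not move let the fingers close. It gives the time, the measured TCP pose, the force and the opening at its end, in the units of the state.
- manip.get_obs(): the state, without advancing time (a new reading comes with each control period).
- cams.camera(name): name is "scene" or "top" or "wrist"; returns a dict with "color" (480x640x3 uint8, blue, green, red), "depth" (480x640 float32, m along the optical axis (not along the pixel's ray), 0 where there is no reading), "camera_matrix" (3x3 intrinsics, pixels), "origin" and "attitude" of the camera in the world; the wrist camera has in their place "T_tool_cam" (4x4, takes a point from camera to tool coordinates, whose origin is the TCP and whose axes are the tool frame's). Camera axes: x right, y down, z forward; pixel columns grow to the right and rows downward; lengths in m; the calibration is good to about 2 mm. A picture is of the moment at which its call begins: read the wrist's pose just before it.
- hand_in(): hands the job in, once; it reports no verdict.
Trained networks look in the newest picture that a camera, given by its name, has taken for a name from the list of things; names that differ only in an ending like _2 or _b are one class to them, and where a whole thing is asked for, a point or a joint stands for the part that bears it (a point fixed in the world has none). Each returns a list of dicts, best first, with "conf" (0 to 1); they miss things now and then, are a little off and sometimes report something else, mostly with a low value. They report only what shows in the picture. A call takes as long as a camera call. They do not tell look-alikes from the thing itself.
- cams.recognise(camera, thing): "box" ([left, top, width, height] in pixels, round what is visible of it).
- cams.outline_of(camera, thing): "region" (480x640 bool, what is visible of it) and "box" ([left, top, width, height] in pixels, round what is visible of it).
The state is a dict: "clock": time; "joint_pos": joint angles; "joint_velocities": joint speeds; "tau": joint torques, N m; "position": TCP position; "ee_rot": TCP orientation; "ft_force": force on the tool from outside, world axes, zero at the start; "torque": the same for the moment, N m; "grip_width": opening from 0.0 (shut) to 1.0 (fully open).
Only numpy, scipy, OpenCV 4.12 (cv2) and the standard library are available. Lean on these libraries where they do the work, as an engineer would, in place of code of your own. Each camera call takes 0.05 s, during which the arm holds its last target.

## Working session

There is one attempt and no reset: what is moved stays moved. The work goes in short steps, Python scripts to look and compute and a shell command to move; the robot and the scene stay as the last step left them, time stands still between calls to the robot, and variables do not carry over. Pictures are saved under pics/ and viewed, and the job is handed in when it is done.

```bash
ls; mkdir -p pics; python3 - <<'E'
from workcell import manip,cams
import cv2,numpy as np
print(manip.get_obs())
for n in ["scene","top","wrist"]:
    d=cams.camera(n); cv2.imwrite(f"pics/{n}0.png",d["color"])
    print(n,{k:v for k,v in d.items() if k not in("color","depth")})
    np.savez(f"{n}0.npz",**{k:np.array(v) for k,v in d.items()})
    for t in ["flask","lever","cast","jar","mug","fence","stop","lever_grip"]:
        try: print(t,[(r["box"],round(r["conf"],2)) for r in cams.recognise(n,t)])
        except Exception as e: print(t,e)
E
```

```text
pics
{'clock': 0.0, 'joint_pos': array([ 1.21139348,  0.33290076, -0.06470039,  1.46094029,  0.02159508,
        1.34989689, -0.0884819 ]), 'joint_velocities': array([-0.00098765, -0.00122002, -0.00031192,  0.00277795, -0.00131986,
        0.00089739,  0.00064346]), 'tau': array([-4.72355605e-04, -6.25442362e+01,  4.88822884e-02, -3.91600370e+01,
        1.62223406e-02,  9.89093125e-03, -7.57779981e-05]), 'position': array([ 0.20641716, -0.58953187,  0.23049838]), 'ee_rot': array([-0.69699422, -0.11903039,  0.6972089 , -0.11802782]), 'ft_force': array([ 0.15243956, -1.17316887,  0.07243373]), 'torque': array([0.00201335, 0.01479843, 0.02648051]), 'grip_width': 0.9970661055825388}
scene {'camera_matrix': array([[451.59981016,   0.        , 309.82046293],
       [  0.        , 451.59981016, 241.5390244 ],
       [  0.        ,   0.        ,   1.        ]]), 'origin': array([ 1.12310992, -0.57856835,  0.68771213]), 'attitude': array([ 0.82433518,  0.34599106, -0.17539938, -0.41230663])}
flask [([299.0, 241.9, 53.1, 45.0], 0.84), ([233.7, 204.7, 36.5, 48.1], 0.76), ([356.2, 197.1, 38.2, 
[... 1204 characters left out ...]
, 0.59), ([241.6, 133.1, 164.9, 134.8], 0.55)]
lever_grip [([356.9, 157.1, 26.7, 37.1], 0.58)]
wrist {'camera_matrix': array([[335.04844631,   0.        , 325.26281929],
       [  0.        , 335.04844631, 241.92650137],
       [  0.        ,   0.        ,   1.        ]]), 'T_tool_cam': array([[-1.00215509e-03, -3.07884854e-01,  9.51423098e-01,
        -1.41357051e-01],
       [ 9.99998345e-01,  1.13606229e-03,  1.42095542e-03,
        -5.41077711e-04],
       [-1.51836656e-03,  9.51422948e-01,  3.07883206e-01,
        -7.88639265e-02],
       [ 0.00000000e+00,  0.00000000e+00,  0.00000000e+00,
         1.00000000e+00]])}
flask []
lever []
cast []
jar []
mug []
fence []
stop []
lever_grip []
```

View pics/top0.png

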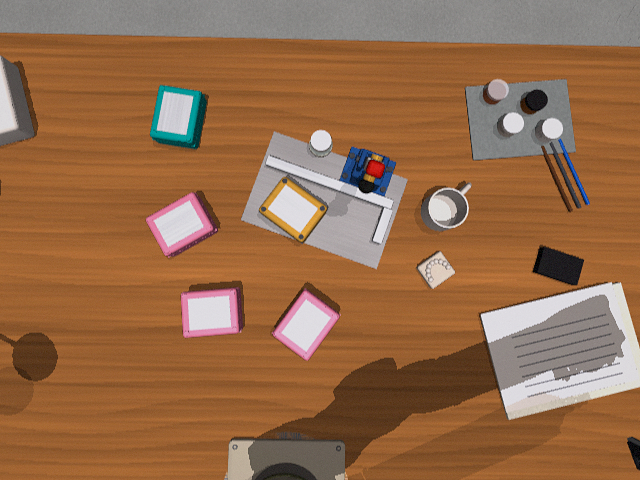

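View pics/scene0.png

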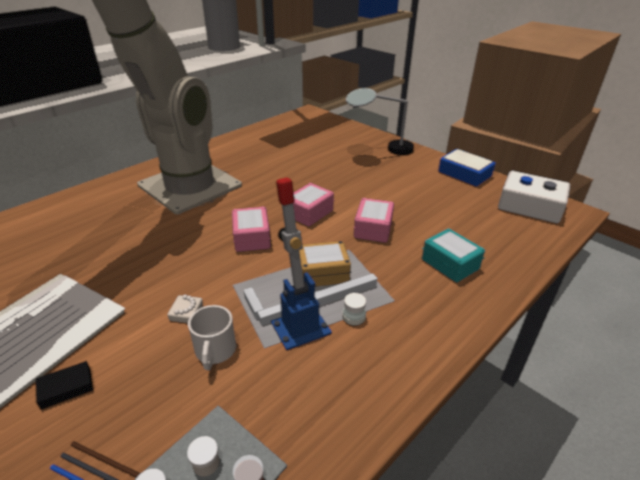

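The top view shows the brass flask at about (293,209), the fence from (268,160) to (392,205), the stop from (388,207) to (378,243), the column at about (368,170), the mug at (445,209), the cast at (436,269) and the jar at (320,142). Next I measure their positions.

```bash
cat > h.py <<'E'
import numpy as np,cv2
from scipy.spatial.transform import Rotation as R
def world(d,T=None):
    K=d["camera_matrix"];z=d["depth"].astype(float)
    v,u=np.mgrid[:480,:640]
    P=np.stack([(u-K[0,2])/K[0,0]*z,(v-K[1,2])/K[1,1]*z,z],-1)
    if T is None: M=R.from_quat(d["attitude"]).as_matrix();o=d["origin"]
    else: M=T[:3,:3];o=T[:3,3]
    W=P@M.T+o; W[z==0]=np.nan
    return W
def ortho(d,W,x0,x1,y0,y1,s=1000,n=None):
    # image: up=+x, left=+y ; s px per m
    H=int((x1-x0)*s);Wd=int((y1-y0)*s)
    im=np.zeros((H,Wd,3),np.uint8);hm=np.full((H,Wd),np.nan)
    return im
E
python3 - <<'E'
from h import *
d=dict(np.load("top0.npz"));W=world(d)
print("bench z",np.nanmedian(W[380:420,150:200,2]),np.nanmedian(W[240:250,300:330,2]))
crop=d["color"][120:280,230:480];cv2.imwrite("pics/c.png",cv2.resize(crop,None,fx=3.2,fy=3.2,interpolation=cv2.INTER_CUBIC))
z=W[120:280,230:480,2];hm=np.clip(np.nan_to_num(z)*1000*2,0,255).astype(np.uint8)
cv2.imwrite("pics/hm.png",cv2.resize(cv2.applyColorMap(hm,cv2.COLORMAP_JET),None,fx=3.2,fy=3.2,interpolation=cv2.INTER_NEAREST))
E
```

```text
bench z -0.0008375298097971218 0.0009068605737090341
```

View pics/c.png

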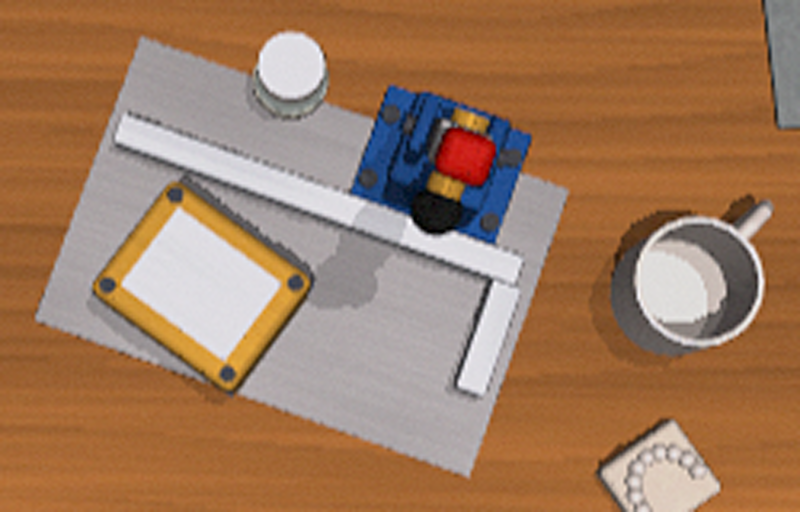

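View pics/hm.png

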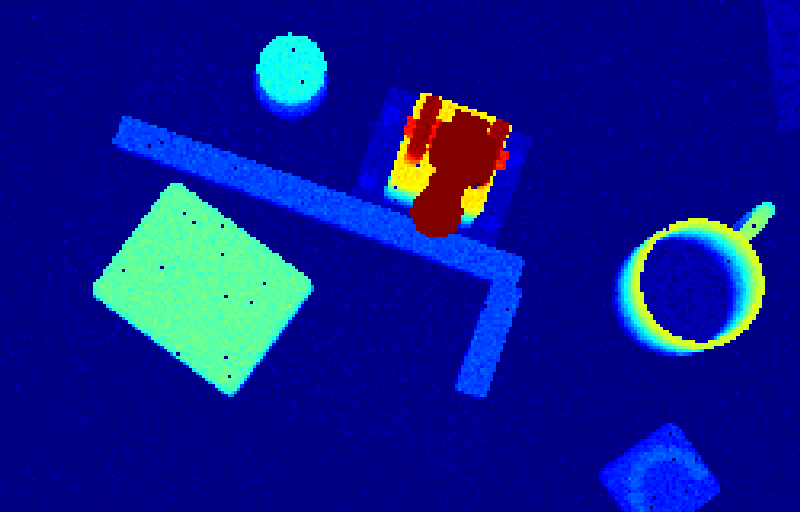

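```bash
cat >> h.py <<'E'
def layer(W,box,z0,z1):
    u0,v0,u1,v1=box
    P=W[v0:v1,u0:u1].reshape(-1,3);P=P[np.isfinite(P[:,0])]
    return P[(P[:,2]>z0)&(P[:,2]<z1)]
def rect(P):
    (c,s,a)=cv2.minAreaRect((P[:,:2]*1000).astype(np.float32)); return np.array(c),s,a
E
python3 - <<'E'
from h import *
d=dict(np.load("top0.npz"));W=world(d)
F=layer(W,(255,150,330,250),0.055,0.066); print("flask",rect(F),np.median(F[:,2]))
B=layer(W,(258,150,398,250),0.021,0.029)
c=B[:,:2].mean(0)
# use yaw search: home frame axes; extents by percentiles
best=None
for a in np.radians(np.arange(-45,45,.1)):
    x=np.array([np.cos(a),np.sin(a)]);y=np.array([-np.sin(a),np.cos(a)])
    s=np.histogram(B[:,:2]@x,bins=np.arange(.2,1,.002))[0]; sc=(s.astype(float)**2).sum()
    if best is None or sc>best[0]: best=(sc,a)
a=best[1];print("yaw",np.degrees(a))
x=np.array([np.cos(a),np.sin(a)]);y=np.array([-np.sin(a),np.cos(a)])
px=B[:,:2]@x;py=B[:,:2]@y
h=np.histogram(px,bins=np.arange(px.min(),px.max()+.002,.002));print(np.c_[h[1][:-1],h[0]][h[0]>0].round(3).tolist())
top=px>px.max()-.018
print("fence x",np.percentile(px[top],[1,99]),px.max(),"y",py[top].min(),py[top].max())
st=px<px.max()-.03
print("stop y",np.percentile(py[st],[1,2,50,98,99]),"x",px[st].min())
for n,b,z in [("cast",(410,245,460,295),(.01,.04)),("mug",(415,180,475,235),(.065,.085)),("jar",(305,125,340,160),(.04,.06))]:
    print(n,rect(layer(W,b,*z)))
L=layer(W,(340,140,410,200),.13,.5);print("lever pts",L.shape, np.percentile(L[:,2],[1,50,99]),[L[L[:,2]>zz].mean(0) for zz in (.2,.28)])
E
```

```text
flask (array([572.31542969,  -5.38194275]), (109.67524719238281, 87.30430603027344), 54.877132415771484) 0.059639118301465954
yaw -18.799999999999628
[[0.496, 1.0], [0.498, 1.0], [0.5, 1.0], [0.504, 2.0], [0.514, 1.0], [0.524, 1.0], [0.54, 6.0], [0.542, 10.0], [0.544, 11.0], [0.546, 9.0], [0.548, 11.0], [0.55, 9.0], [0.552, 11.0], [0.554, 10.0], [0.556, 7.0], [0.558, 9.0], [0.56, 10.0], [0.562, 9.0], [0.564, 7.0], [0.566, 11.0], [0.568, 9.0], [0.57, 10.0], [0.572, 8.0], [0.574, 9.0], [0.576, 9.0], [0.578, 11.0], [0.58, 8.0], [0.582, 11.0], [0.584, 11.0], [0.586, 7.0], [0.588, 11.0], [0.59, 9.0], [0.592, 10.0], [0.594, 9.0], [0.596, 8.0], [0.598, 10.0], [0.6, 8.0], [0.602, 10.0], [0.604, 8.0], [0.606, 9.0], [0.608, 11.0], [0.61, 7.0], [0.612, 10.0], [0.614, 115.0], [0.616, 123.0], [0.618, 126.0], [0.62, 118.0], [0.622, 128.0], [0.624, 109.0], [0.626, 132.0], [0.628, 123.0], [0.63, 100.0], [0.632, 112.0], [0.634, 17.0], [0.64, 9.0], [0.644, 1.0], [0.67, 2.0], [0.672, 6.0], [0.674, 11.0], [0.676, 5.0], [0.678, 3.0], [0.68, 2.0], [0.682, 1.0], [0.684, 1.0], [0.686, 2.0], [0.688, 1.0]]
fence x [0.67102199 0.68768738] 0.6879587834388774 y 0.1534109179811566 0.18816351324952682
stop y [-0.01064997 -0.00965134  0.09590335  0.26106016  0.26401645] x 0.4958137849487679
cast (array([ 457.36471558, -298.26419067]), (55.490177154541016, 60.8903694152832), 35.93621826171875)
mug (array([ 578.44665527, -313.82235718]), (78.9558334350586, 89.6263198852539), 7.988569736480713)
jar (array([713.28118896, -58.31715393]), (42.005462646484375, 42.322566986083984), 77.45451354980469)
lever pts (619, 3) [0.1932432  0.21617483 0.31529199] [array([ 0.60927698, -0.13911093,  0.25837111]), array([ 0.60400574, -0.13784621,  0.31078496])]
```

```bash
python3 - <<'E'
from h import *
d=dict(np.load("top0.npz"));W=world(d)
B=layer(W,(258,150,398,250),0.021,0.029)
a=np.radians(-18.8);x=np.array([np.cos(a),np.sin(a)]);y=np.array([-np.sin(a),np.cos(a)])
px=B[:,:2]@x;py=B[:,:2]@y
f=(px>.615)&(px<.633);print("fence y",py[f].min(),py[f].max())
s=(px>.54)&(px<.612)&(py<.05);print("stop y",np.percentile(py[s],[2,50,98]),"px",px[s].min())
ys=np.percentile(py[s],98)+.0005
hy=.5*(ys+.055)+.5*(py[f].max()-.205);print("home y candidates",ys+.055,py[f].max()-.205,py[f].min()+.07)
# slope of fence centreline
k=np.polyfit(py[f],px[f],1);print("yaw corr",k[0])
E
```

```text
fence y -0.006626712185962111 0.26806811165797684
stop y [-0.01104956 -0.00103736  0.00829727] px 0.5401118887144702
home y candidates 0.06379726611214097 0.06306811165797685 0.06337328781403789
yaw corr 0.0009232385609740616
```

```bash
cat >> h.py <<'E'
A=np.radians(-18.8)
HX=np.array([np.cos(A),np.sin(A),0]);HY=np.array([-np.sin(A),np.cos(A),0]);UZ=np.array([0,0,1.])
HOME=.570*HX+.0634*HY
HM=np.c_[HX,HY,UZ]
def tohome(p): return HM.T@(np.asarray(p)-HOME)
def plan(pt,zdir,xdir=(0,0,-1.)):
    """pt: TCP target in home frame (m); zdir,xdir: tool z,x in home frame"""
    from workcell import manip
    o=manip.get_obs();p=o["position"];C=R.from_quat(o["ee_rot"])
    x=HM@np.array(xdir);z=HM@np.array(zdir);x/=np.linalg.norm(x);z=z-x*(x@z);z/=np.linalg.norm(z)
    T=np.c_[x,np.cross(z,x),z]
    rv=(C.inv()*R.from_matrix(T)).as_rotvec()
    dp=HOME+HM@np.array(pt)-p
    print("t",round(o["clock"],2),"tcp home mm",(tohome(p)*1000).round(1),"F home",(HM.T@o["ft_force"]).round(1),"grip",round(o["grip_width"],3))
    print("rotvec",rv.round(4),"shift now-axes",(C.inv().apply(dp)*1000).round(1),"final-axes",(T.T@dp*1000).round(1))
E
python3 - <<'E'
from h import *
print(HOME)
plan((-.120,.116,.20),(1,0,0))
E
```

```text
[ 0.56002172 -0.12367388  0.        ]
t 1.35 tcp home mm [-184.3 -555.3  231.3] F home [-0.7  0.   0.3] grip 0.999
rotvec [-2.4767e+00  1.0000e-04 -1.0000e-04] shift now-axes [  31.3 -488.6 -464.8] final-axes [ 31.3 671.3  64.3]
```

```bash
python3 -m handwheel '0 -34 -32 0 0 0 50;0 -34 -32 0 0 0 50;0 -34 -32 0 0 0 50;0 -34 -32 0 0 0 50;0 -34 -32 0 0 0 50;0 -34 -32 0 0 0 50;0 -34 -32 0 0 0 50;0 -34 -32 0 0 0 50' 30
python3 -m handwheel '0 -34 -32 0 0 0 50;0 -34 -32 0 0 0 50;0 -34 -32 0 0 0 50;0 -34 -32 0 0 0 50;0 -34 -32 0 0 0 50;0 -34 -32 0 0 0 50;0 0 0 -.14 0 0 50;0 0 0 -.14 0 0 50'
python3 -m handwheel '0 0 0 -.14 0 0 50;0 0 0 -.14 0 0 50;0 0 0 -.14 0 0 50;0 0 0 -.14 0 0 50;0 0 0 -.14 0 0 50;0 0 0 -.14 0 0 50;0 0 0 -.14 0 0 50;0 0 0 -.14 0 0 50'
python3 - <<'E'
from h import *
plan((-.120,.116,.20),(1,0,0))
from workcell import manip;print(manip.get_obs()["joint_pos"].round(2))
E
```

```text
clock: 2.15
position: [0.3587, -0.2468, 0.2316]
ee_rot: [0.697, 0.118, -0.697, 0.119]
ft_force: [0.4, -0.6, 0.2]
grip_width: 0.586
clock: 2.95
position: [0.4724, 0.0091, 0.2313]
ee_rot: [0.673, 0.218, -0.673, 0.217]
ft_force: [-1.0, -0.2, -0.4]
grip_width: 0.587
clock: 3.75
position: [0.4721, 0.0074, 0.2314]
ee_rot: [0.455, 0.541, -0.455, 0.541]
ft_force: [0.5, -0.2, 0.0]
grip_width: 0.584
t 3.75 tcp home mm [-125.5   95.7  231.4] F home [ 0.5 -0.1  0. ] grip 0.584
rotvec [-1.0709e+00  4.0000e-04 -0.0000e+00] shift now-axes [ 31.4  14.5 -15.2] final-axes [31.4 20.3  5.5]
[ 0.62  0.04 -0.74  1.82  0.03  1.3   0.05]
```

```bash
python3 -m handwheel '0 0 0 -.134 0 0 50;0 0 0 -.134 0 0 50;0 0 0 -.134 0 0 50;0 0 0 -.134 0 0 50;0 0 0 -.134 0 0 50;0 0 0 -.134 0 0 50;0 0 0 -.134 0 0 50;0 20 5 -.133 0 0 50'
python3 -m handwheel '40 0 0 0 0 0 50;40 0 0 0 0 0 50;40 0 0 0 0 0 50;40 0 0 0 0 0 50;30 0 0 0 0 0 50;15 0 0 0 0 0 50;8 0 0 0 0 0 50;0 0 0 0 0 0 50'
python3 - <<'E'
from h import *
from workcell import manip,cams
plan((-.055,.116,.018),(1,0,0))
d=cams.camera("top");cv2.imwrite("pics/t1.png",cv2.resize(d["color"][100:300,200:480],None,fx=2.8,fy=2.8))
E
```

```text
clock: 4.55
position: [0.4851, 0.0211, 0.2315]
ee_rot: [0.116, 0.697, -0.117, 0.698]
ft_force: [-0.7, -0.7, 0.1]
grip_width: 0.591
clock: 5.35
position: [0.4857, 0.023, 0.0184]
ee_rot: [0.117, 0.697, -0.117, 0.697]
ft_force: [-0.2, -0.5, 0.4]
grip_width: 0.584
t 5.35 tcp home mm [-117.6  114.9   18.4] F home [-0.  -0.6  0.4] grip 0.584
rotvec [-0.0057 -0.0002 -0.    ] shift now-axes [ 0.4  1.4 62.6] final-axes [ 0.4  1.1 62.6]
```

View pics/t1.png

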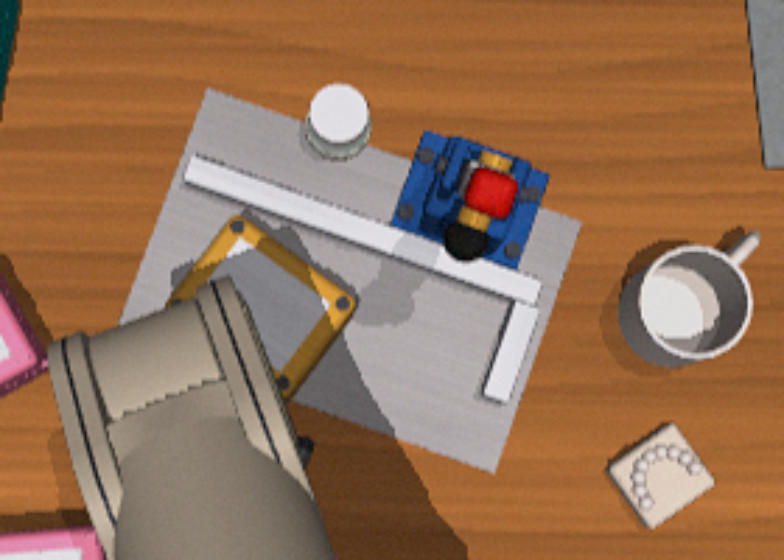

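The arm is down in front of the flask, and the flask hasn't moved. I push towards the fence with both fingers.

```bash
python3 -m handwheel '0 0 8 0 0 0 50;0 0 6 0 0 0 50;0 0 5 0 0 0 50;0 0 5 0 0 0 50;0 0 5 0 0 0 50;0 0 5 0 0 0 50;0 0 4 0 0 0 50;0 0 4 0 0 0 50'
python3 -m handwheel '0 0 4 0 0 0 50;0 0 3 0 0 0 50;0 0 3 0 0 0 50;0 0 2 0 0 0 50'
python3 - <<'E'
from h import *
from workcell import manip,cams
plan((-.055,.116,.018),(1,0,0))
d=cams.camera("top");cv2.imwrite("pics/t2.png",cv2.resize(d["color"][100:300,200:480],None,fx=2.8,fy=2.8))
E
```

```text
clock: 6.2
position: [0.5254, 0.0091, 0.0182]
ee_rot: [0.117, 0.697, -0.118, 0.697]
ft_force: [-3.5, 0.2, 1.8]
grip_width: 0.586
clock: 6.6
position: [0.5368, 0.0052, 0.0183]
ee_rot: [0.117, 0.697, -0.118, 0.697]
ft_force: [-2.8, -0.7, 1.2]
grip_width: 0.585
t 6.6 tcp home mm [-63.5 114.5  18.3] F home [-2.5 -1.6  1.2] grip 0.585
rotvec [-0.0057  0.0001  0.    ] shift now-axes [0.3 1.5 8.5] final-axes [0.3 1.5 8.5]
```

View pics/t2.png

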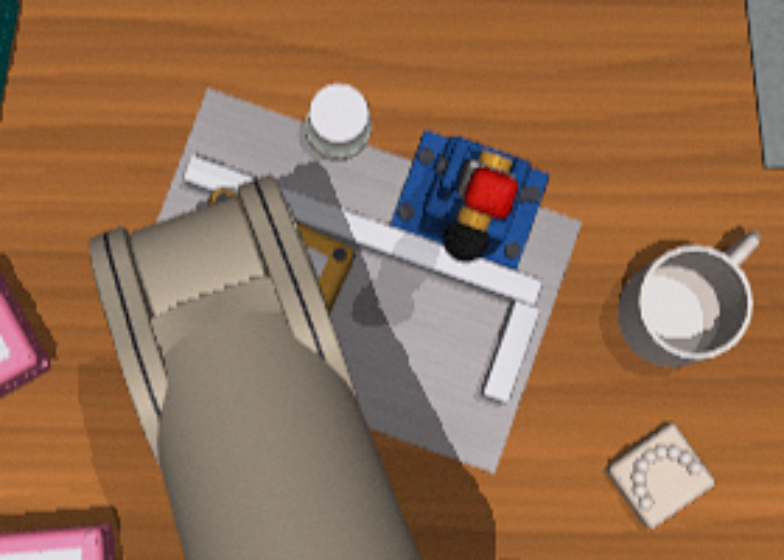

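The flask is now nearly parallel to the fence. I keep going in small steps until the force rises.

```bash
python3 -m handwheel '0 0 2 0 0 0 50;0 0 2 0 0 0 50;0 0 1.5 0 0 0 50'; python3 -m handwheel '0 0 1.5 0 0 0 50;0 0 1 0 0 0 50'; python3 -m handwheel '0 0 1 0 0 0 50;0 0 1 0 0 0 50'
```

```text
clock: 6.95
position: [0.5419, 0.0034, 0.0183]
ee_rot: [0.117, 0.697, -0.118, 0.697]
ft_force: [-3.8, -1.1, 0.4]
grip_width: 0.589
clock: 7.15
position: [0.5443, 0.0026, 0.0183]
ee_rot: [0.117, 0.697, -0.118, 0.697]
ft_force: [-1.8, -1.1, 1.5]
grip_width: 0.589
clock: 7.35
position: [0.5451, 0.0024, 0.0182]
ee_rot: [0.117, 0.698, -0.117, 0.697]
ft_force: [-12.2, 0.3, 8.4]
grip_width: 0.584
```

```bash
python3 -m handwheel '0 0 1 0 0 0 50;0 0 0 0 0 0 50'; python3 -c "
from h import *
plan((-.055,.116,.018),(1,0,0))"
python3 -m handwheel '0 0 -20 0 0 0 50;0 0 -20 0 0 0 50;-40 10 0 0 0 0 50;-40 40 0 0 0 0 50;0 45 0 0 0 0 50;0 45 0 0 0 0 50;0 0 0 0 0 0 50'
python3 - <<'E'
from h import *
from workcell import manip,cams
d=cams.camera("top");cv2.imwrite("pics/t3.png",cv2.resize(d["color"][100:300,200:480],None,fx=2.8,fy=2.8))
W=world(d);F=layer(W,(240,140,400,250),.055,.066)
c,s,a=rect(F);print(c,s,a,tohome([c[0]/1e3,c[1]/1e3,0]),a-71.2)
plan((-.055,.116,.018),(0,-1,0))
E
```

```text
clock: 7.55
position: [0.5451, 0.0024, 0.0181]
ee_rot: [0.117, 0.699, -0.117, 0.696]
ft_force: [-14.0, 1.1, 10.4]
grip_width: 0.587
t 7.55 tcp home mm [-54.7 114.5  18.1] F home [-13.6  -3.5  10.4] grip 0.587
rotvec [-0.0045 -0.0035  0.0014] shift now-axes [ 0.1  1.5 -0.3] final-axes [ 0.1  1.5 -0.3]
clock: 8.25
position: [0.5543, 0.1505, 0.0948]
ee_rot: [0.117, 0.697, -0.113, 0.698]
ft_force: [-0.3, -0.1, -0.6]
grip_width: 0.582
[603.62652588 -56.99567413] (115.89928436279297, 233.94090270996094) 2.4075944423675537 [0.01979035 0.07717321 0.        ] -68.79240555763245
t 8.3 tcp home mm [-93.  254.3  94.1] F home [ 0.3 -0.6 -0.3] grip 0.584
rotvec [ 1.5706 -0.002  -0.0029] shift now-axes [  75.7 -138.5   38. ] final-axes [ 76.1  38.  138.3]
```

View pics/t3.png

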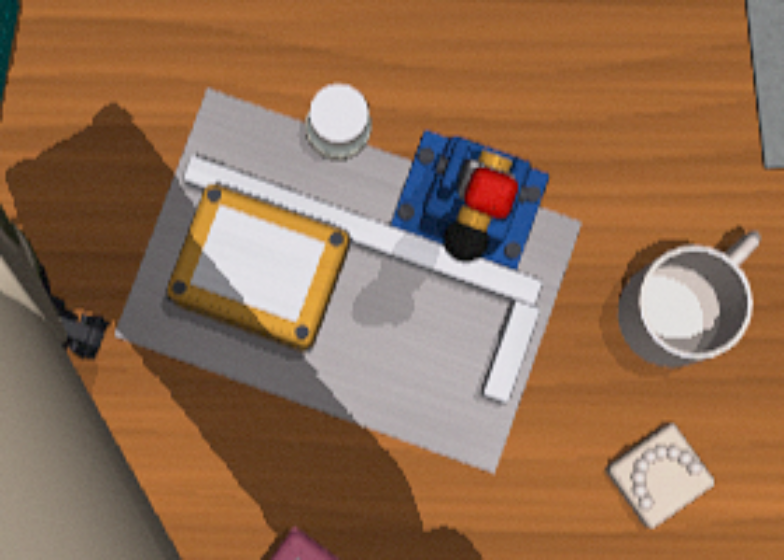

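The flask is flush with the fence. Next comes the push along the fence from its left end.

```bash
python3 -m handwheel '0 0 0 .131 0 0 30;0 0 0 .131 0 0 30;0 0 0 .131 0 0 30;0 0 0 .131 0 0 30;0 0 0 .131 0 0 30;0 0 0 .131 0 0 30;0 0 0 .131 0 0 30;0 0 0 .131 0 0 30'
python3 -m handwheel '0 0 0 .131 0 0 30;0 0 0 .131 0 0 30;0 0 0 .131 0 0 30;0 0 0 .130 0 0 30;0 0 0 0 0 0 30'
python3 - <<'E'
from h import *
from workcell import manip
plan((-.008,.215,.016),(0,-1,0));print(manip.get_obs()["joint_pos"].round(2))
E
```

```text
clock: 9.1
position: [0.5539, 0.1416, 0.0937]
ee_rot: [0.452, 0.543, -0.452, 0.544]
ft_force: [0.1, 0.2, -0.1]
grip_width: 0.349
clock: 9.6
position: [0.5538, 0.1417, 0.0937]
ee_rot: [0.577, 0.409, -0.577, 0.409]
ft_force: [0.6, 0.5, 0.1]
grip_width: 0.349
t 9.6 tcp home mm [-91.4 249.3  93.7] F home [0.4 0.7 0.1] grip 0.349
rotvec [-0.009   0.0001 -0.0008] shift now-axes [77.8 83.6 33.5] final-axes [77.7 83.4 34.3]
[ 0.08  0.38 -0.49  1.74  0.2   1.07 -0.82]
```

```bash
python3 -m handwheel '0 42 0 -.009 0 0 30;0 42 0 0 0 0 30;40 0 5 0 0 0 30;30 0 10 0 0 0 30;8 0 10 0 0 0 30;0 0 10 0 0 0 30;0 0 10 0 0 0 30;0 0 10 0 0 0 30'
python3 -c "
from h import *
plan((-.008,.066,.016),(0,-1,0))"
```

```text
clock: 10.4
position: [0.6164, 0.0629, 0.0177]
ee_rot: [0.575, 0.412, -0.573, 0.413]
ft_force: [-0.0, 1.4, 1.8]
grip_width: 0.348
t 10.4 tcp home mm [ -6.7 194.8  17.7] F home [-0.5  1.4  1.8] grip 0.348
rotvec [ 0.0037 -0.0014 -0.0029] shift now-axes [  1.5  -1.7 128.8] final-axes [  1.7  -1.3 128.8]
```

```bash
python3 -m handwheel '0 0 6 0 0 0 30;0 0 6 0 0 0 30;0 0 6 0 0 0 30;0 0 6 0 0 0 30;0 0 6 0 0 0 30;0 0 6 0 0 0 30;0 0 6 0 0 0 30;0 0 6 0 0 0 30'
python3 -m handwheel '0 0 6 0 0 0 30;0 0 6 0 0 0 30;0 0 6 0 0 0 30;0 0 6 0 0 0 30;0 0 6 0 0 0 30;0 0 5 0 0 0 30;0 0 5 0 0 0 30;0 0 4 0 0 0 30'
python3 - <<'E'
from h import *
from workcell import cams
plan((-.008,.066,.016),(0,-1,0))
d=cams.camera("top");cv2.imwrite("pics/t4.png",cv2.resize(d["color"][100:300,200:480],None,fx=2.8,fy=2.8))
d=cams.camera("scene");cv2.imwrite("pics/s4.png",d["color"])
E
```

```text
clock: 11.2
position: [0.6016, 0.0192, 0.0175]
ee_rot: [0.575, 0.413, -0.573, 0.413]
ft_force: [2.1, 3.9, 7.4]
grip_width: 0.35
clock: 12.0
position: [0.5875, -0.0225, 0.0174]
ee_rot: [0.575, 0.413, -0.573, 0.413]
ft_force: [0.0, 4.8, 7.5]
grip_width: 0.358
t 12.0 tcp home mm [ -6.6 104.6  17.4] F home [-1.6  4.6  7.5] grip 0.358
rotvec [ 0.0047 -0.0023 -0.003 ] shift now-axes [ 1.3 -1.6 38.6] final-axes [ 1.4 -1.4 38.6]
```

View pics/t4.png

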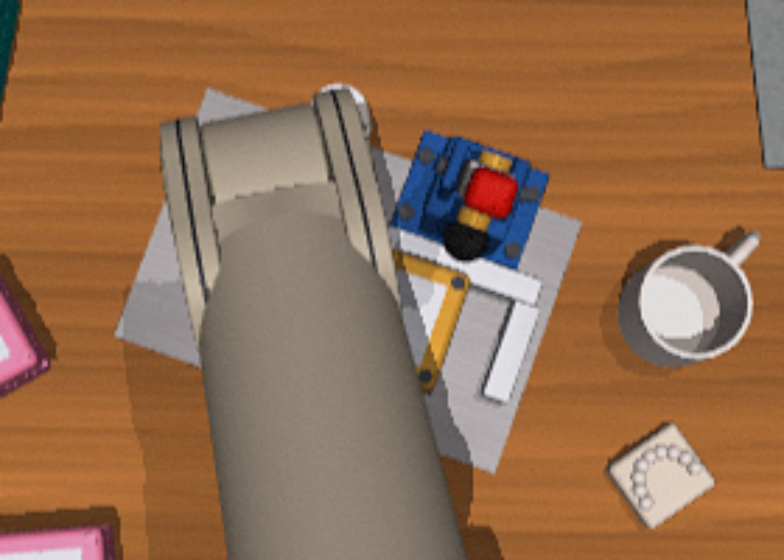

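View pics/s4.png

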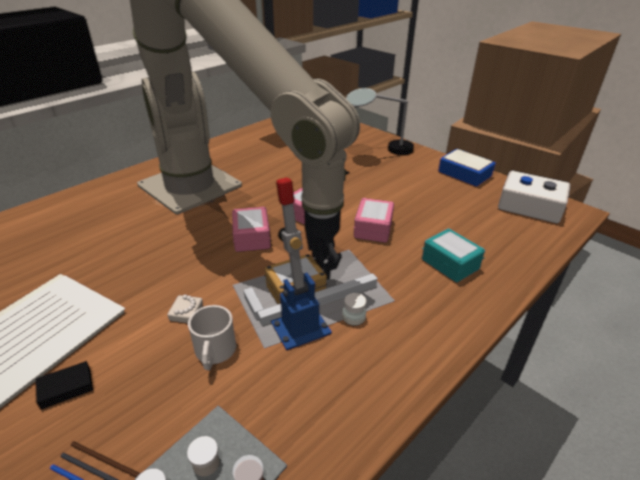

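```bash
python3 - <<'E'
from h import *
from workcell import cams
import itertools
for n in ("scene","top"):
    d=cams.camera(n);W=world(d);P=W.reshape(-1,3);P=P[np.isfinite(P[:,0])];Q=(P-HOME)@HM
    print(n)
    for z in np.arange(.08,.56,.04):
        s=Q[(Q[:,2]>z)&(Q[:,2]<z+.04)&(abs(Q[:,0])<.2)&(abs(Q[:,1])<.3)]
        a=s[s[:,1]>.03];l=s[s[:,1]<=.03]
        f=lambda q:"none" if len(q)<5 else f"n{len(q)} x[{np.percentile(q[:,0],2):.3f},{np.percentile(q[:,0],98):.3f}] y[{np.percentile(q[:,1],2):.3f},{np.percentile(q[:,1],98):.3f}]"
        print(f"{z:.2f}","arm",f(a),"| lever",f(l))
E
```

```text
scene
0.08 arm n445 x[-0.059,0.060] y[0.084,0.114] | lever n784 x[0.086,0.130] y[-0.028,0.026]
0.12 arm n396 x[-0.014,0.052] y[0.066,0.123] | lever n380 x[0.085,0.118] y[-0.024,0.025]
0.16 arm n650 x[-0.013,0.032] y[0.066,0.130] | lever n258 x[0.043,0.095] y[-0.014,0.013]
0.20 arm n633 x[-0.014,0.036] y[0.061,0.134] | lever n433 x[0.039,0.096] y[-0.014,0.014]
0.24 arm n803 x[-0.011,0.035] y[0.063,0.146] | lever n256 x[0.055,0.074] y[-0.011,0.010]
0.28 arm n884 x[-0.010,0.037] y[0.060,0.138] | lever n381 x[0.044,0.067] y[-0.012,0.012]
0.32 arm n1144 x[-0.030,0.057] y[0.034,0.160] | lever n6 x[-0.041,-0.035] y[0.027,0.030]
0.36 arm n1979 x[-0.034,0.056] y[0.032,0.161] | lever n157 x[-0.073,-0.037] y[0.021,0.030]
0.40 arm n2097 x[-0.048,0.035] y[0.032,0.147] | lever n525 x[-0.113,-0.039] y[-0.004,0.030]
0.44 arm n1006 x[-0.081,-0.030] y[0.031,0.094] | lever n1079 x[-0.152,-0.054] y[-0.030,0.029]
0.48 arm n477 x[-0.134,-0.075] y[0.031,0.068] | lever n1581 x[-0.188,-0.085] y[-0.054,0.028]
0.52 arm n64 x[-0.165,-0.126] y[0.030,0.044] | lever n1604 x[-0.197,-0.125] y[-0.064,0.027]
top
0.08 arm n6 x[0.095,0.104] y[0.030,0.032] | lever n273 x[0.071,0.128] y[-0.031,0.029]
0.12 arm none | lever n144 x[0.084,0.117] y[-0.026,0.025]
0.16 arm none | lever n66 x[0.027,0.080] y[-0.013,0.015]
0.20 arm none | lever n281 x[0.031,0.091] y[-0.010,0.014]
0.24 arm none | lever none
0.28 arm none | lever n272 x[0.036,0.059] y[-0.012,0.013]
0.32 arm none | lever none
0.36 arm n744 x[-0.021,0.049] y[0.074,0.160] | lever none
0.40 arm n3596 x[-0.082,0.031] y[0.038,0.147] | lever n37 x[-0.062,-0.039] y[0.017,0.030]
0.44 arm n2706 x[-0.133,-0.033] y[0.033,0.100] | lever n372 x[-0.102,-0.054] y[-0.007,0.030]
0.48 arm n2538 x[-0.183,-0.080] y[0.031,0.072] | lever n1318 x[-0.143,-0.084] y[-0.030,0.029]
0.52 arm n883 x[-0.198,-0.133] y[0.030,0.046] | lever n3566 x[-0.196,-0.128] y[-0.053,0.029]
```

The wrist joint, at z≈0.33 and above, would pass close over the lever tip. I tilt the hand 0.15 rad away before continuing.

```bash
python3 -m handwheel '0 0 -3 0 0 0 30;0 0 0 0 -.075 0 30;0 0 0 0 -.075 0 30;.9 0 5.9 0 0 0 30;.75 0 5 0 0 0 30;.75 0 5 0 0 0 30;.75 0 5 0 0 0 30;.6 0 4 0 0 0 30'
python3 -m handwheel '.6 0 4 0 0 0 30;.6 0 4 0 0 0 30;.6 0 4 0 0 0 30'
python3 -c "
from h import *
plan((-.008,.066,.016),(0,-1,0))"
```

```text
clock: 13.0
position: [0.5785, -0.0461, 0.0157]
ee_rot: [-0.53, -0.38, 0.616, -0.442]
ft_force: [0.1, 3.3, 0.4]
grip_width: 0.356
clock: 13.3
position: [0.575, -0.0566, 0.0157]
ee_rot: [-0.53, -0.38, 0.616, -0.442]
ft_force: [0.6, 3.0, -0.5]
grip_width: 0.356
t 13.3 tcp home mm [-7.5 68.3 15.7] F home [-0.4  3.  -0.5] grip 0.356
rotvec [ 0.003   0.1499 -0.0002] shift now-axes [ 0.  -0.5  2.3] final-axes [-0.3 -0.5  2.3]
```

```bash
python3 -m handwheel '.2 0 1.5 0 0 0 30;.15 0 1 0 0 0 30'; python3 -m handwheel '.15 0 1 0 0 0 30;.15 0 1 0 0 0 30';python3 -m handwheel '.15 0 1 0 0 0 30;0 0 0 0 0 0 30'
python3 -c "
from h import *
plan((-.008,.066,.016),(0,-1,0))"
```

```text
clock: 13.5
position: [0.5744, -0.0582, 0.0157]
ee_rot: [-0.53, -0.381, 0.615, -0.442]
ft_force: [2.2, 5.6, -1.5]
grip_width: 0.355
clock: 13.7
position: [0.5744, -0.0583, 0.0158]
ee_rot: [-0.53, -0.381, 0.614, -0.442]
ft_force: [2.2, 10.7, -1.2]
grip_width: 0.352
clock: 13.9
position: [0.5743, -0.0583, 0.0158]
ee_rot: [-0.531, -0.382, 0.614, -0.443]
ft_force: [2.8, 10.3, -1.8]
grip_width: 0.351
t 13.9 tcp home mm [-7.5 66.5 15.8] F home [-0.7 10.6 -1.8] grip 0.351
rotvec [ 0.0056  0.1459 -0.0013] shift now-axes [-0.1 -0.5  0.5] final-axes [-0.2 -0.5  0.5]
```

```bash
python3 -m handwheel '-1 0 -8 0 0 0 30;-4 0 -25 0 0 0 30;-6 0 -40 0 0 0 30;-6 0 -40 0 0 0 30;-6 0 -40 0 0 0 30;-40 0 -10 0 0 0 30;-40 0 0 0 0 0 30;0 0 0 0 0 0 30'
python3 - <<'E'
from h import *
from workcell import cams
d=cams.camera("top");cv2.imwrite("pics/t5.png",cv2.resize(d["color"][100:300,200:480],None,fx=2.8,fy=2.8))
W=world(d);P=W.reshape(-1,3);P=P[np.isfinite(P[:,0])]
Q=(P-HOME)@HM
m=(Q[:,2]>.055)&(Q[:,2]<.066)&(abs(Q[:,0])<.06)&(abs(Q[:,1])<.075)
c,s,a=rect(Q[m]);print("flask in home",c,s,a)
plan((-.008,.066,.016),(0,-1,0))
E
```

```text
clock: 14.7
position: [0.6329, 0.1078, 0.0989]
ee_rot: [-0.532, -0.379, 0.613, -0.444]
ft_force: [-0.0, -0.7, 0.4]
grip_width: 0.35
flask in home [0.12603378 0.15737915] (87.33367919921875, 109.5215072631836) 0.0550486221909523
t 14.75 tcp home mm [ -6.3 240.8  96.1] F home [-0.1 -0.7 -0.6] grip 0.351
rotvec [ 0.0031  0.1482 -0.0052] shift now-axes [105.1  -2.7 161.1] final-axes [ 80.1  -1.7 174.8]
```

View pics/t5.png

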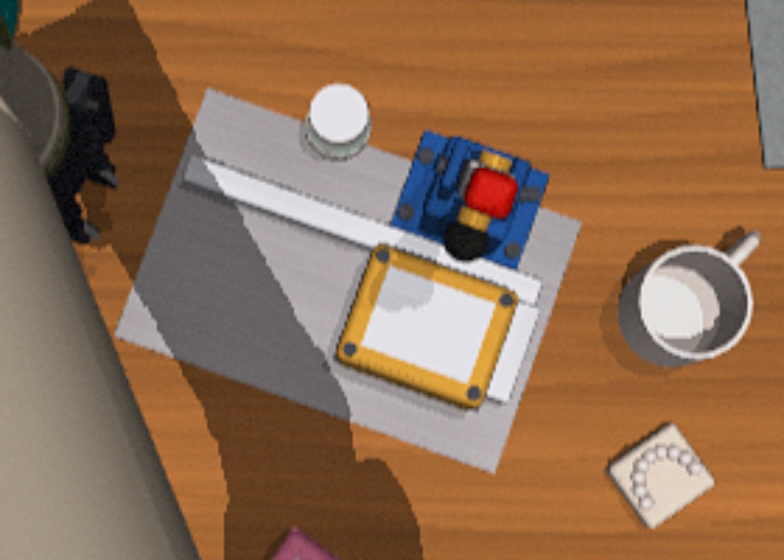

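The flask is home, within 0.3 mm and 0.1°. The lever's upper face points away from the robot, so I will hook it from behind with closed fingers and pull it down along its arc.

```bash
python3 -m handwheel '-50 0 0 0 .075 0 0;-50 0 0 0 .075 0 0;-50 0 0 0 0 0 0;-50 0 0 0 0 0 0;-50 0 0 0 0 0 0;-50 0 0 0 0 0 0;0 0 0 -.14 0 0 0;0 0 0 -.14 0 0 0' 30
python3 -m handwheel '0 0 0 -.14 0 0 0;0 0 0 -.14 0 0 0;0 0 0 -.14 0 0 0;0 0 0 -.14 0 0 0;0 0 0 -.14 0 0 0;0 0 0 -.14 0 0 0;0 0 0 -.14 0 0 0;0 0 0 -.14 0 0 0'
python3 - <<'E'
from h import *
from workcell import manip
plan((.118,0,.40),(1,0,0));print(manip.get_obs()["joint_pos"].round(2))
r=.19
for t in np.arange(1.35,-.11,-.05): print(round(t,2),((.1-r*np.cos(t)+.012*np.sin(t)+.0108)*1e3).round(1),((.105+r*np.sin(t)+.012*np.cos(t))*1e3).round(1))
E
```

```text
clock: 15.55
position: [0.6338, 0.1156, 0.3931]
ee_rot: [0.51, 0.489, -0.51, 0.49]
ft_force: [-0.3, 0.3, -1.9]
grip_width: -0.003
clock: 16.35
position: [0.6335, 0.1152, 0.3911]
ee_rot: [0.171, 0.686, -0.173, 0.685]
ft_force: [-1.0, 0.3, -0.4]
grip_width: -0.001
t 16.35 tcp home mm [ -7.5 249.8 391.1] F home [-1.1 -0.1 -0.4] grip -0.001
rotvec [-0.1636 -0.0007  0.0023] shift now-axes [  -8.4 -226.   164.5] final-axes [  -8.9 -249.8  125.5]
[ 0.18  0.43 -0.67  1.07  0.26  1.72  0.67]
1.35 80.9 293.0
1.3 71.5 291.3
1.25 62.3 289.1
1.2 53.1 286.4
1.15 44.1 283.3
1.1 35.3 279.8
1.05 26.7 275.8
1.0 18.2 271.4
0.95 10.0 266.5
0.9 2.1 261.3
0.85 -5.6 255.7
0.8 -13.0 249.7
0.75 -20.0 243.3
0.7 -26.8 236.6
0.65 -33.2 229.5
0.6 -39.2 222.2
0.55 -44.9 214.5
0.5 -50.2 206.6
0.45 -55.1 198.4
0.4 -59.5 190.0
0.35 -63.6 181.4
0.3 -67.2 172.6
0.25 -70.3 163.6
0.2 -73.0 154.5
0.15 -75.3 145.3
0.1 -77.1 135.9
0.05 -78.4 126.5
-0.0 -79.2 117.0
-0.05 -79.6 107.5
-0.1 -79.4 98.0
```

```bash
python3 -m handwheel '-5 0 30 -.11 0 0 0;0 0 48 -.053 0 0 0;0 -10 47 0 0 0 0;0 -48 0 0 0 0 0;0 -48 0 0 0 0 0;0 -48 0 0 0 0 0;0 -48 0 0 0 0 0;0 -48 0 0 0 0 0'
python3 -c "
from h import *
plan((.118,0,.293),(1,0,0))"
```

```text
clock: 17.15
position: [0.6657, -0.1706, 0.3961]
ee_rot: [0.117, 0.698, -0.118, 0.697]
ft_force: [0.5, 0.1, 0.1]
grip_width: -0.003
t 17.15 tcp home mm [115.2 -10.3 396.1] F home [0.5 0.3 0.1] grip -0.003
rotvec [-0.0064 -0.0016  0.0018] shift now-axes [103.1  10.5   2.9] final-axes [103.1  10.3   2.8]
```

```bash
python3 -m handwheel '0 10 3 -.006 0 0 0;0 0 0 0 0 0 0'
python3 - <<'E'
from h import *
from workcell import cams
plan((.118,0,.293),(1,0,0))
d=cams.camera("scene");cv2.imwrite("pics/s6.png",cv2.resize(d["color"][60:360,140:540],None,fx=2,fy=2))
E
```

```text
clock: 17.35
position: [0.6727, -0.1607, 0.3962]
ee_rot: [0.116, 0.698, -0.116, 0.697]
ft_force: [-0.4, 0.8, -0.8]
grip_width: -0.002
t 17.35 tcp home mm [118.6   1.3 396.2] F home [-0.6  0.6 -0.8] grip -0.002
rotvec [-0.0014 -0.0017  0.001 ] shift now-axes [103.2  -1.2  -0.4] final-axes [103.2  -1.3  -0.6]
```

View pics/s6.png

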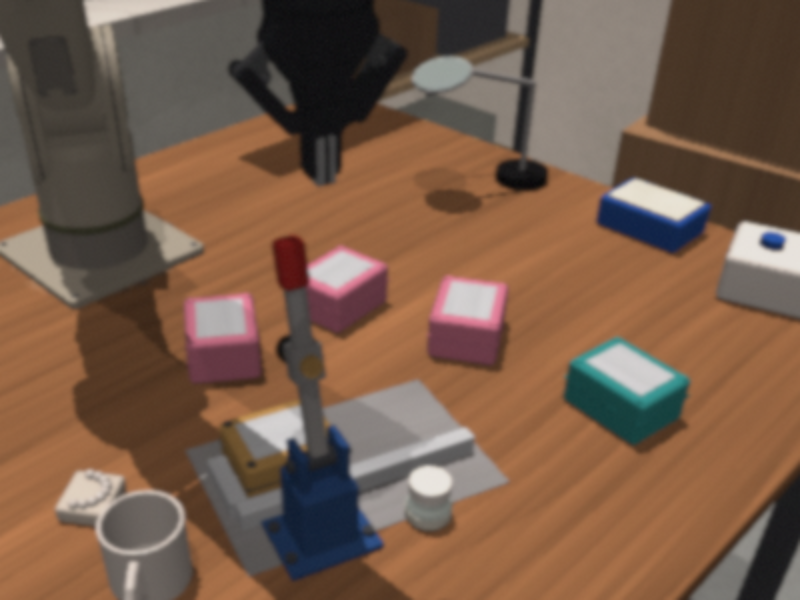

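The closed fingers, at (322,180), are above and behind the red grip at (290,262), so I descend and hook it.

```bash
python3 -m handwheel '40 0 0 0 0 0 0;40 0 0 0 0 0 0;23 -1 0 0 0 0 0;0 0 -10 0 0 0 0;0 0 -10 0 0 0 0;0 0 -8 0 0 0 0;0 0 -6 0 0 0 0;0 0 -6 0 0 0 0'
python3 -c "
from h import *
plan((.0715,0,.2913),(1,0,0))"
```

```text
clock: 18.2
position: [0.6345, -0.1466, 0.2945]
ee_rot: [0.115, 0.698, -0.115, 0.698]
ft_force: [0.3, 0.2, -0.2]
grip_width: -0.002
t 18.2 tcp home mm [ 78.    2.3 294.5] F home [ 0.2  0.2 -0.2] grip -0.002
rotvec [0.002  0.0001 0.0002] shift now-axes [ 3.2 -2.3 -6.5] final-axes [ 3.2 -2.3 -6.5]
```

```bash
python3 -m handwheel '3.2 -2 -6.5 0 0 0 0;2.2 0 -9.2 0 0 0 0;2.7 0 -9.2 0 0 0 0;3.1 0 -9 0 0 0 0'
python3 -c "
from h import *
plan((.0441,0,.2833),(1,0,0))"
```

```text
clock: 18.6
position: [0.603, -0.1381, 0.2841]
ee_rot: [0.115, 0.696, -0.115, 0.699]
ft_force: [7.1, -0.8, 3.2]
grip_width: 0.002
t 18.6 tcp home mm [4.530e+01 2.000e-01 2.841e+02] F home [7.  1.6 3.2] grip 0.002
rotvec [ 0.0013  0.0043 -0.001 ] shift now-axes [ 0.8 -0.2 -1.2] final-axes [ 0.8 -0.2 -1.2]
```

```bash
python3 -m handwheel '3.5 0 -8.8 0 0 0 0;4 0 -8.6 0 0 0 0;4.4 0 -8.5 0 0 0 0;4.9 0 -8.2 0 0 0 0;5.2 0 -7.9 0 0 0 0;5.6 0 -7.7 0 0 0 0;6 0 -7.4 0 0 0 0;6.4 0 -7 0 0 0 0'
python3 - <<'E'
from h import *
from workcell import cams
plan((-.02,0,.2433),(1,0,0))
d=cams.camera("scene");cv2.imwrite("pics/s7.png",cv2.resize(d["color"][60:360,140:540],None,fx=2,fy=2))
E
```

```text
clock: 19.4
position: [0.5419, -0.1174, 0.2443]
ee_rot: [0.115, 0.697, -0.115, 0.699]
ft_force: [2.5, 1.7, 7.3]
grip_width: 0.001
t 19.4 tcp home mm [-1.920e+01  1.000e-01  2.443e+02] F home [1.8 2.4 7.3] grip 0.001
rotvec [ 0.0014  0.0032 -0.0005] shift now-axes [ 1.  -0.1 -0.8] final-axes [ 1.  -0.1 -0.8]
```

View pics/s7.png

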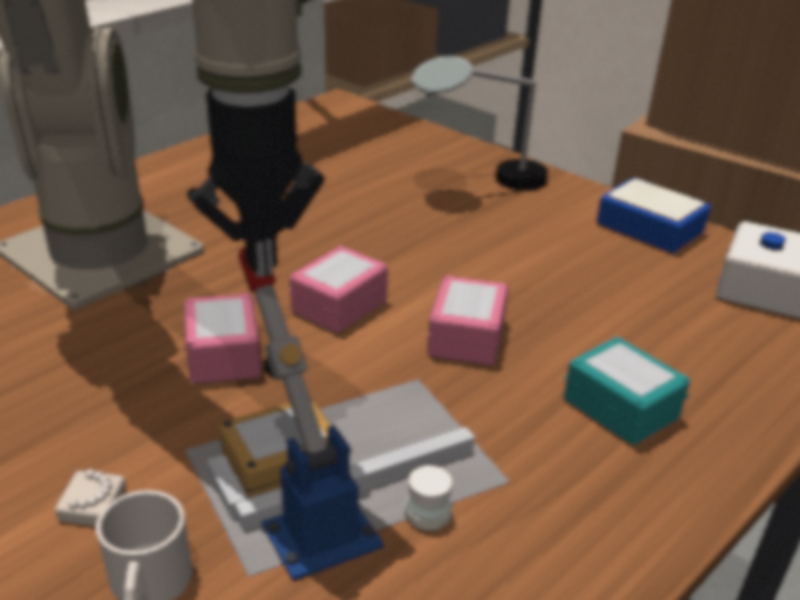

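The fingers push the red grip from its upper side at (255,262), and the lever follows at about 0.75 rad.

```bash
python3 -m handwheel '6.7 0 -6.8 0 0 0 0;7.1 0 -6.4 0 0 0 0;7.3 0 -6 0 0 0 0;7.7 0 -5.7 0 0 0 0;7.9 0 -5.3 0 0 0 0;8.2 0 -4.9 0 0 0 0;8.4 0 -4.4 0 0 0 0;8.6 0 -4.1 0 0 0 0'
python3 -m handwheel '8.8 0 -3.6 0 0 0 0;9 0 -3.1 0 0 0 0;9.1 0 -2.7 0 0 0 0;6 0 -1.5 0 0 0 0;0 0 0 0 0 0 0'
python3 - <<'E'
from h import *
from workcell import cams
plan((-.0753,0,.1453),(1,0,0))
d=cams.camera("scene");cv2.imwrite("pics/s8.png",cv2.resize(d["color"][60:360,140:540],None,fx=2,fy=2))
E
```

```text
clock: 20.25
position: [0.5001, -0.1035, 0.1818]
ee_rot: [0.115, 0.697, -0.115, 0.698]
ft_force: [-0.0, 1.3, 6.2]
grip_width: -0.0
clock: 20.75
position: [0.4892, -0.1001, 0.1479]
ee_rot: [0.115, 0.698, -0.115, 0.697]
ft_force: [-0.4, 0.3, -0.2]
grip_width: 0.001
t 20.75 tcp home mm [-74.6  -0.5 147.9] F home [-0.5  0.1 -0.2] grip 0.001
rotvec [ 0.0014 -0.0009  0.0001] shift now-axes [ 2.6  0.5 -0.7] final-axes [ 2.6  0.5 -0.7]
```

View pics/s8.png

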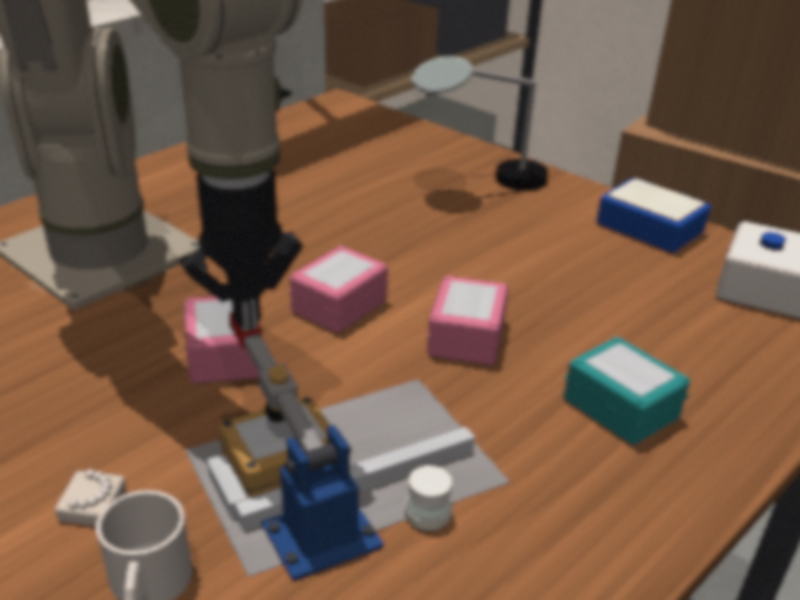

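```bash
for i in 1 2 3; do :; done; python3 -m handwheel '4 0 -.7 0 0 0 0;3 0 -.5 0 0 0 0;3 0 -.5 0 0 0 0' | egrep 'pos|force'; python3 -m handwheel '3 0 -.4 0 0 0 0;3 0 -.4 0 0 0 0'| egrep 'pos|force'; python3 -m handwheel '3 0 -.3 0 0 0 0'| egrep 'pos|force'; python3 -m handwheel '2 0 -.2 0 0 0 0'| egrep 'pos|force'
```

```text
position: [0.4881, -0.0999, 0.1388]
ft_force: [-2.9, 0.6, 6.0]
position: [0.4871, -0.0995, 0.1327]
ft_force: [-3.5, 0.8, 5.5]
position: [0.4868, -0.0994, 0.1296]
ft_force: [-3.4, 0.7, 5.8]
position: [0.4866, -0.0993, 0.1275]
ft_force: [-3.5, 0.5, 5.8]
```

```bash
for_() { :; }; python3 -m handwheel '2 0 -.1 0 0 0 0'| egrep 'pos|force'; python3 -m handwheel '2 0 0 0 0 0 0'| egrep 'pos|force'; python3 -m handwheel '2 0 0 0 0 0 0'| egrep 'pos|force'; python3 -m handwheel '2 0 0 0 0 0 0'| egrep 'pos|force'
```

```text
position: [0.4865, -0.0993, 0.1256]
ft_force: [-2.7, 0.5, 6.5]
position: [0.4864, -0.0992, 0.1237]
ft_force: [-4.9, 1.0, 8.9]
position: [0.4863, -0.0992, 0.1217]
ft_force: [-5.0, 0.9, 9.1]
position: [0.4863, -0.0992, 0.1197]
ft_force: [-5.9, 1.9, 9.0]
```

The foot touched at z≈0.124, so the end should come near z≈0.109. I go on in finer steps.

```bash
python3 -m handwheel '2 0 0 0 0 0 0'| egrep 'pos|force'; python3 -m handwheel '2 0 0 0 0 0 0'| egrep 'pos|force'; python3 -m handwheel '1.5 0 0 0 0 0 0'| egrep 'pos|force'; python3 -m handwheel '1 0 0 0 0 0 0'| egrep 'pos|force'; python3 -m handwheel '1 0 0 0 0 0 0'| egrep 'pos|force'
```

```text
position: [0.4862, -0.0991, 0.1177]
ft_force: [-7.0, 1.2, 10.0]
position: [0.4861, -0.0991, 0.1157]
ft_force: [-7.2, 2.6, 10.4]
position: [0.486, -0.0991, 0.1142]
ft_force: [-8.2, 1.9, 11.6]
position: [0.486, -0.0991, 0.1132]
ft_force: [-8.7, 1.5, 11.9]
position: [0.4859, -0.0991, 0.1123]
ft_force: [-8.1, 0.8, 12.1]
```

```bash
python3 -m handwheel '1 0 0 0 0 0 0'| egrep 'pos|force'
```

```text
position: [0.4859, -0.0991, 0.1113]
ft_force: [-8.1, 1.8, 10.7]
```

```bash
python3 -m handwheel '.7 0 0 0 0 0 0'| egrep 'pos|force'; python3 -m handwheel '.6 0 0 0 0 0 0'| egrep 'pos|force'
```

```text
position: [0.4859, -0.099, 0.1106]
ft_force: [-8.2, 1.8, 12.3]
position: [0.4859, -0.0991, 0.1101]
ft_force: [-10.4, 2.1, 15.4]
```

```bash
python3 -m handwheel '.6 0 0 0 0 0 0'| egrep 'pos|force'
```

```text
position: [0.4859, -0.099, 0.1098]
ft_force: [-11.2, 2.5, 19.6]
```

The force now rises steeply (15.4 to 19.6 N over 0.3 mm), so the foot is home. I hold briefly, then let go.

```bash
python3 -m handwheel '0 0 0 0 0 0 0;0 0 0 0 0 0 0;0 0 0 0 0 0 0'| egrep 'pos|force';python3 -m handwheel '-2 0 0 0 0 0 0;-5 0 0 0 0 0 0;-20 0 0 0 0 0 0;-30 0 0 0 0 0 0;-40 0 0 0 0 0 0;-40 0 -20 0 0 0 0;0 0 -45 0 0 0 0;0 0 -45 0 0 0 0'
python3 -m handwheel '0 -45 0 0 0 0 0;0 -45 0 0 0 0 0;0 -45 0 0 0 0 0;0 -45 0 0 0 0 0;0 0 0 0 0 0 0'
python3 - <<'E'
from h import *
from workcell import cams
for n in("top","scene"):
    d=cams.camera(n);W=world(d);Q=(W-HOME)@HM
    if n=="top":
        cv2.imwrite("pics/t9.png",cv2.resize(d["color"][100:300,200:480],None,fx=2.8,fy=2.8))
        q=Q.reshape(-1,3);m=(q[:,2]>.055)&(q[:,2]<.066)&(abs(q[:,0])<.06)&(abs(q[:,1])<.075)
        print(rect(q[m]))
    else: cv2.imwrite("pics/s9.png",cv2.resize(d["color"][60:360,140:540],None,fx=2,fy=2))
    q=Q.reshape(-1,3);l=q[(abs(q[:,1])<.007)&(q[:,2]>.095)&(q[:,2]<.15)&(q[:,0]<.05)&(q[:,0]>-.12)]
    for a,b in((-.11,-.08),(-.06,-.02),(-.02,.0),(.02,.05)):
        s=l[(l[:,0]>a)&(l[:,0]<b)]
        if len(s): print(n,a,b,len(s),np.percentile(s[:,2],75).round(4))
plan((-.02,0,.2433),(1,0,0))
E
```

```text
position: [0.4859, -0.099, 0.1098]
ft_force: [-11.7, 2.6, 16.7]
clock: 23.9
position: [0.3823, -0.0633, 0.247]
ee_rot: [0.115, 0.697, -0.115, 0.699]
ft_force: [-0.4, -0.8, 0.5]
grip_width: -0.002
clock: 24.4
position: [0.3222, -0.2391, 0.246]
ee_rot: [0.118, 0.697, -0.118, 0.697]
ft_force: [0.3, 0.3, -0.6]
grip_width: 0.003
(array([-0.08434296,  0.06151581]), (87.57633209228516, 109.59040832519531), 0.16767455637454987)
top -0.11 -0.08 122 0.11
top -0.06 -0.02 160 0.1082
top -0.02 0.0 84 0.1198
top 0.02 0.05 121 0.1111
scene -0.11 -0.08 45 0.1107
scene -0.06 -0.02 75 0.1089
scene -0.02 0.0 20 0.122
scene 0.02 0.05 76 0.1121
t 24.5 tcp home mm [-187.1 -181.1  246.1] F home [-1.  -0.3 -0.1] grip -0.001
rotvec [-0.0007  0.0001 -0.0006] shift now-axes [  2.9 181.3 166.9] final-axes [  2.8 181.1 167.1]
```

View pics/t9.png

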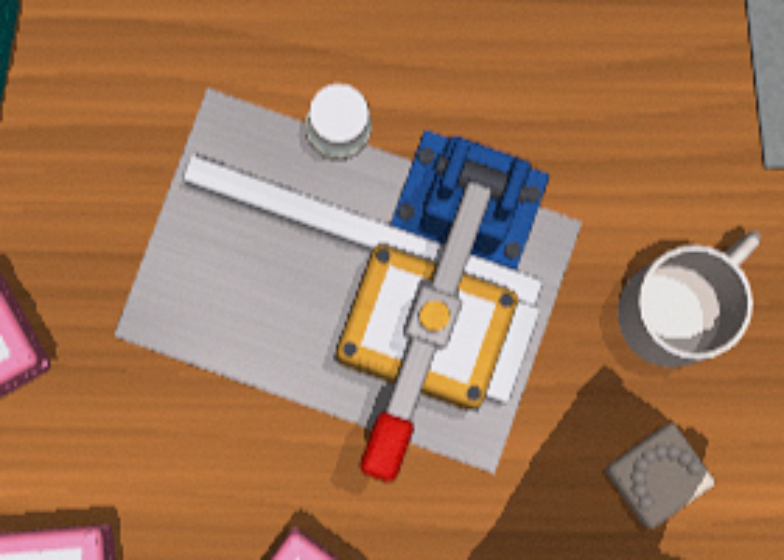

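View pics/s9.png

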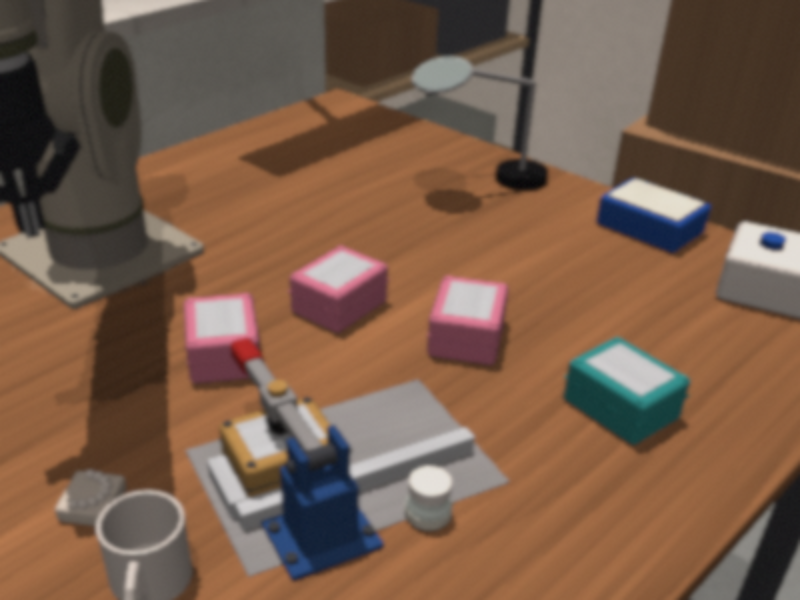

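The lever stays down at about −0.04 rad, close to the −0.043 expected from the touch point. The flask is still home and the bystanders are untouched, so I hand in.

```bash
python3 -c "
from workcell import hand_in
print(hand_in())"
```

```text
the job is handed in; nothing more can be done
None
```

The flask is clamped home in the corner of the press, and I handed the job in at about 24.5 s of the 72 s allowed. The hand-in reports no verdict.

- **Flask:** I slid it flush against the back fence, then along the fence to the side stop. The last top view put it about 0.1 mm and 0.2° from home.
- **Lever:** I hooked it from behind with closed fingers and swung it down. The foot first touched at about 0.037 rad. I pressed until the force at the fingertips rose steeply, to about 20 N, which I estimate at about 22 N on the flask.
- **After letting go:** The lever stayed down at about −0.04 rad, close to the −0.043 rad expected for a fully squeezed spring. I could not measure the clamping force directly after release; I judged it from the lever angle.
- **Bystanders:** The cast, the jar and the mug look unmoved in the pictures, and the arm ended clear of everything. No checks failed or disagreed.

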